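# Dispense a roller with the lid lever

### The job

Two roller dispensers stand on the store bench. With the fingertips, press the wider one's lever pad right down so that its clear lid swings wide open, and keep it down until the steel roller has rolled out and come to rest in the catch trough; then ease the lever up gently until the lid is fully shut, never letting it drop or slam. Work the lid by the lever only, do not touch or lift the roller, and leave the narrower dispenser and everything else on the bench alone.

Things in the scene. Friction and masses are not known exactly. Their poses are not given: they have to be found in the camera images.
- wide: The wider of two fixed roller dispensers: blue bin 100 mm wide, 165 deep, 128 high, clear lid, lever at its left, open trough (walls 75 high) in front. It stands on a riser of 0 to 30 mm. Origin: underside of bin base, centre plane, on the riser; x to the bin's back, y to the lever side. Bin x -75 to 90 mm, trough down to its front wall's inner face at x -190. Floor: one slope, 50 mm high at x 0, falling 0.14 m per m toward -x.
- wide_lever (a joint): Lever of the wider dispenser, rad: 0 = up at rest, grows as its pad is pressed down, stop at 0.30 (pad 52 mm lower). Pivot axis: dispenser's y, at x 0, z 105 mm, 175 mm behind the pad centre (the pad moves 8 mm toward the bin on the way down). Pressing takes about 5 to 8 N; let go, it springs up fast and the lid slams.
- wide_lid (a joint): Lid of the wider dispenser, rad: 0 = shut, 0.90 = wide open, always 3 x the lever. Clear plate 102 x 162 mm with a clear skirt at its front that closes the bin's front; hinged on the bin's back rim (x 75, z 130 mm), its front swings up. Open and let go, it slams at some 4 rad/s or more; it stays gentle only while the pad is followed up slowly.
- wide_pad (a point): Centre of the upper face of the wider dispenser's black rubber press pad, at the lever's front end: 42 mm along x, 40 along y, 6 thick. At rest level, at x -175, y 102, z 105 mm in the dispenser's frame; it moves and tilts with the lever.
- wide_roller: Loose steel roller, 30 mm diameter, 72 long, lying crosswise in the wider dispenser; origin at its centre, y along its axis. Starts on the slope leaning on the lid's skirt; rolls out by itself once the lid is up about 0.25 rad and settles against the trough's front wall, centre near x -175, z 41 mm in the dispenser's frame.
- narrow: The narrower of two fixed roller dispensers: blue bin 60 mm wide, 165 deep, 128 high, clear lid, lever at its left, open trough (walls 75 high) in front. It stands on a riser of 0 to 30 mm. Origin: underside of bin base, centre plane, on the riser; x to the bin's back, y to the lever side. Bin x -75 to 90 mm, trough down to its front wall's inner face at x -190. Floor: one slope, 50 mm high at x 0, falling 0.14 m per m toward -x.
- narrow_lever (a joint): Lever of the narrower dispenser, rad: 0 = up at rest, grows as its pad is pressed down, stop at 0.30 (pad 52 mm lower). Pivot axis: dispenser's y, at x 0, z 105 mm, 175 mm behind the pad centre (the pad moves 8 mm toward the bin on the way down). Pressing takes about 5 to 8 N; let go, it springs up fast and the lid slams.
- narrow_lid (a joint): Lid of the narrower dispenser, rad: 0 = shut, 0.90 = wide open, always 3 x the lever. Clear plate 62 x 162 mm with a clear skirt at its front that closes the bin's front; hinged on the bin's back rim (x 75, z 130 mm), its front swings up. Open and let go, it slams at some 4 rad/s or more; it stays gentle only while the pad is followed up slowly.
- narrow_pad (a point): Centre of the upper face of the narrower dispenser's black rubber press pad, at the lever's front end: 42 mm along x, 40 along y, 6 thick. At rest level, at x -175, y 82, z 105 mm in the dispenser's frame; it moves and tilts with the lever.
- narrow_roller: Loose steel roller, 30 mm diameter, 36 long, lying crosswise in the narrower dispenser; origin at its centre, y along its axis. Starts on the slope leaning on the lid's skirt; rolls out by itself once the lid is up about 0.25 rad and settles against the trough's front wall, centre near x -175, z 41 mm in the dispenser's frame.
- jar: Small closed jar, 44 mm diameter, 70 mm high, loose, standing between the dispensers; origin under its centre.
- bottle: Closed bottle, 54 mm diameter, 150 mm high, loose, right of the dispensers; origin under its centre.
- screwdriver: Screwdriver about 180 mm long, lying crosswise in front of the robot; origin under its middle.
- wrench: Wrench about 160 mm long, lying at the right; origin under its middle.
- bin: Small loose open blue bin, 110 x 80 x 50 mm, at the left; origin under its centre.
- carton: Small cardboard carton, 80 x 60 x 50 mm, left of the dispensers; origin under its centre.
- bearing: Bearing ring, 42 mm diameter, 14 mm high, lying in front of the gap between the dispensers; origin under its centre.

How it is judged:
On the way, in this order (a step that is already met when the one before it is completed fails the run):
1. the wider dispenser's lid is held wide open while its roller lies at rest in the catch trough (value of joint wide_lid above 0.7 rad and x of wide_roller in the frame of wide between -0.195 and -0.155 m and y of wide_roller in the frame of wide between -0.03 and 0.03 m and z of wide_roller in the frame of wide below 0.055 m and linear speed of wide_roller below 0.03 m/s), for 0.2 s.
2. the lid has been brought back down and is shut (value of joint wide_lid below 0.05 rad), for 0.2 s.
At the end, for the whole second after the job is handed in: The wider dispenser's lid is shut (within 0.04 rad) with its lever up (within 0.015 rad), its roller lies at rest (under 30 mm/s) in the catch trough against the front wall (centre at x -195 to -155 mm in the dispenser's frame), and the narrower dispenser is shut (value of joint each of wide_lid, narrow_lid below 0.04 rad and value of joint wide_lever below 0.015 rad and x of wide_roller in the frame of wide between -0.195 and -0.155 m and y of wide_roller in the frame of wide between -0.03 and 0.03 m and z of wide_roller in the frame of wide below 0.055 m and linear speed of wide_roller below 0.03 m/s); the robot touches nothing.
It fails at once if the wider dispenser's lid drops or slams (closes faster than 2.5 rad/s) (velocity of joint wide_lid below -2.5 rad/s).
It fails at once if the robot works or knocks the lid itself (contact force between any of the fingers, the arm and wide_lid above 1 N).
It fails at once if the robot touches a roller, or a roller is lifted (contact force between any of the fingers, the arm and wide_roller above 0.5 N or contact force between any of the fingers, the arm and narrow_roller above 0.5 N or z of wide_roller in the frame of wide above 0.1 m or z of narrow_roller in the frame of narrow above 0.1 m).
It fails at once if the narrower dispenser's lid is opened (value of joint narrow_lid above 0.1 rad).
It fails at once if a bystander is moved more than 30 mm (distance of any of jar, bottle, screwdriver, wrench, bin, carton, bearing from where it was at the start of the episode above 0.03 m).
It also fails if it takes over 38 s, if anything falls off the work surface, if the arm or the gripper's body presses on something with over 40 N, if the wrist force passes 120 N, or if a joint passes its speed limit or range.

### The arm

A 6-joint arm with a two-finger parallel gripper is mounted at the origin on the work surface. World frame = base frame: x ahead of the robot, y to its left, z up, the work surface at z = 0. Lengths are in m, angles in rad, forces in N, time in s.
With the tool pointing down it reaches from about 0.325 to 0.9 m from the base axis. Payload 3.5 kg.
Tool frame: the origin (TCP) lies at the very end of the fingers, on their centre line; the grasp point (between the pads) lies 19 mm behind it; z points along the fingers, y is the line along which they close (so a half turn about z gives the same grasp; the last joint's range is limited). The gripper opens to 85 mm and grips with 20 to 120 N. Pads are 22 mm wide; open, the fingers measure 114 mm over their backs; the gripper's body (76 mm by 85 mm) begins 54 mm behind the grasp point. The pads swing forward as they close: fully open they stand 13 mm farther back than shut.
Start: joints at [-1.38, 0.276, -0.026, 1.268, 0, 1.467], TCP at [0.181, -0.598, 0.231] pointing down, gripper open.
Joint ranges: [-3.12, 3.12], [-0.85, 1.88], [-1.08, 1.24], [-1.95, 2.15], [-1.57, 1.53], [-3.14, 3.14]. Speed limits (rad/s): [2.57, 2.57, 3.14, 3.14, 3.14, 3.14].

### API

Orientations are given as a unit quaternion [x, y, z, w].
In Python, from rig import reach, movel, move_joints, command_gripper, dwell, inverse_kinematics, grab_frame, calibration, MotionError, job_done, current_clock, current_q, current_dq, current_tau, current_eef_pos, current_tcp_rot, current_contact_force, current_ft_torque, current_opening, current_gripper_force gives the robot as it stands. Calls block until the motion is done:
- reach(position, orientation): joint-space move of the TCP to a pose.
- movel(position, v=0.15, frame=None): straight line of the TCP; frame=None keeps the orientation; v is the mean speed in m/s.
- move_joints(angles): joint-space move.
- command_gripper(opening): finger opening in m; the grip force is fixed at half the most; returns when the fingers have stopped.
- dwell(seconds).
- inverse_kinematics(position, orientation): joint angles nearest the present ones, or None.
- grab_frame(name): name is "scene" or "side" or "wrist"; returns (picture, depth): 480x640x3 uint8, blue, green, red; 480x640 float32, m along the optical axis (not along the pixel's ray), 0 where there is no reading.
- calibration(name): a dict with "fx", "fy", "cx", "cy" (pixels), "cam_to_world" (4x4, takes a point from camera to world coordinates); the wrist camera has in their place "mount" (4x4, takes a point from camera to tool coordinates, whose origin is the TCP and whose axes are the flange's). Camera axes: x right, y up, looking along -z (the intrinsics and any distortion apply to the point x, -y, -z); pixel columns grow to the right and rows downward; lengths in m; the calibration is good to about 2 mm. A picture is of the moment at which its call begins: read the wrist's pose just before it. calibration takes no time and is no camera call.
A pose or a line that the arm cannot do raises MotionError and nothing moves.
- job_done(): hands the job in; it is judged then, once.
Readings, each from a call of its own:
- current_clock(): time.
- current_q(): joint angles.
- current_dq(): joint speeds.
- current_tau(): joint torques, N m.
- current_eef_pos(): TCP position.
- current_tcp_rot(): TCP orientation.
- current_contact_force(): force on the tool from outside, world axes, zero at the start.
- current_ft_torque(): the same for the moment, N m.
- current_opening(): finger opening in m.
- current_gripper_force(): force on a finger pad.
Only numpy, scipy, OpenCV 4.12 (cv2) and the standard library are available. Lean on these libraries where they do the work, as an engineer would, in place of code of your own. Each camera call takes 0.05 s, during which the arm holds its last target. There are 200 camera calls.

## Working session

There is one attempt and no reset: what is moved stays moved. The work goes in short steps, each a Python script; the robot and the scene stay as the last script left them, time stands still between calls to the robot, and variables do not carry over. Pictures are saved under pics/ and viewed, at most 10 in all, crops included, and the job is handed in when it is done.

```bash
mkdir -p pics; ls; python3 - <<'E'
from rig import *
import cv2,numpy as np
for n in("scene","side"):
    p,d=grab_frame(n); cv2.imwrite(f"pics/{n}0.png",p); np.save(f"pics/{n}0.npy",d)
    c=calibration(n); print(n,{k:np.round(v,3).tolist() for k,v in c.items()})
E
```

```text
pics
scene {'fx': 452.283, 'fy': 452.283, 'cx': 321.462, 'cy': 241.468, 'cam_to_world': [[0.695, -0.396, 0.6, 1.237], [0.719, 0.377, -0.584, -0.648], [0.005, 0.837, 0.547, 0.725], [0.0, 0.0, 0.0, 1.0]]}
side {'fx': 480.704, 'fy': 480.704, 'cx': 314.983, 'cy': 240.552, 'cam_to_world': [[0.978, 0.138, -0.154, 0.386], [-0.207, 0.627, -0.751, -0.885], [-0.007, 0.766, 0.642, 0.898], [0.0, 0.0, 0.0, 1.0]]}
```

View pics/scene0.png

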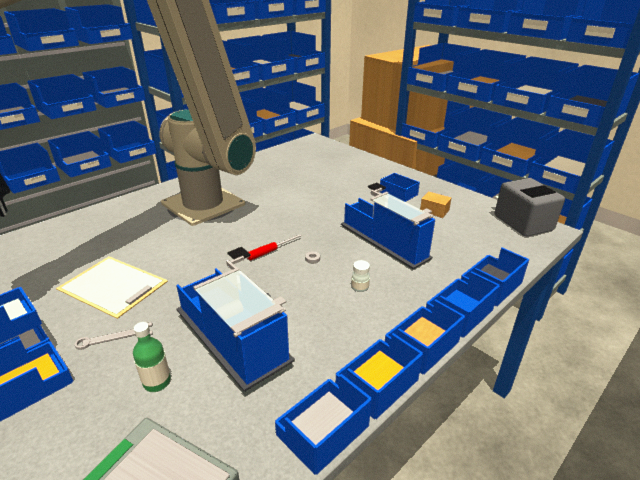

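View pics/side0.png

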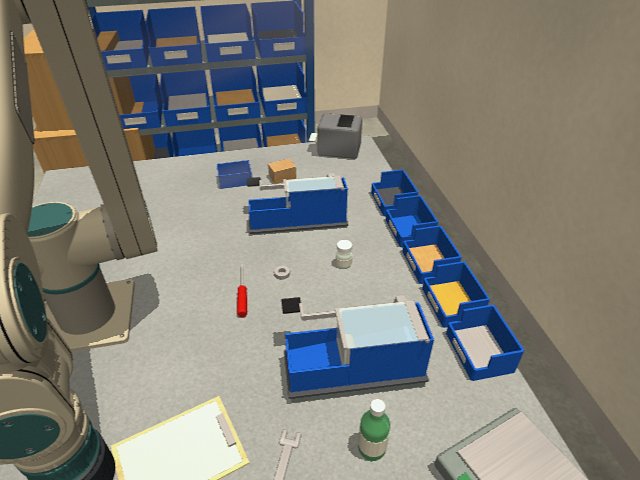

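The scene view shows the wide dispenser in front (lid near 240,300, pad near 238,254). In the side view its pad is at about (291,305) and its bin at about (358,348). The narrow dispenser is farther left.

```bash
cat > h.py <<'E'
import cv2,numpy as np
from rig import calibration
def world(n,d,T=None):
    c=calibration(n); T=c["cam_to_world"] if T is None else T
    v,u=np.mgrid[:480,:640]
    P=np.stack([(u-c["cx"])/c["fx"]*d,-(v-c["cy"])/c["fy"]*d,-d],-1)
    return P@np.array(T)[:3,:3].T+np.array(T)[:3,3]
E
python3 - <<'E'
from h import *
B=[]
for n,(u,v),box in(("scene",(238,254),(170,265,300,385)),("side",(291,305),(278,295,440,400))):
    p=cv2.imread(f"pics/{n}0.png");d=np.load(f"pics/{n}0.npy");W=world(n,d)
    m=(p.max(2)<60)&(d>0)
    nl,l,s,c=cv2.connectedComponentsWithStats(m.astype(np.uint8))
    i=min(range(1,nl),key=lambda i:np.hypot(*(c[i]-[u,v]))+(1e3 if s[i,4]<30 else 0))
    X=W[l==i]; z=np.median(X[:,2]); X=X[abs(X[:,2]-z)<.012]
    r=cv2.minAreaRect(X[:,:2].astype(np.float32)*1000)
    print(n,"pad px",c[i],s[i],"med",np.median(X,0),"rect",r,"z pct",np.percentile(X[:,2],[5,50,95]))
    hsv=cv2.cvtColor(p,cv2.COLOR_BGR2HSV)
    b=(abs(hsv[...,0].astype(int)-112)<14)&(hsv[...,1]>150)&(d>0)
    M=np.zeros_like(b);x0,y0,x1,y1=box;M[y0:y1,x0:x1]=1;b&=M
    b=cv2.erode(b.astype(np.uint8),np.ones((2,2)))>0
    Y=W[b];Y=Y[(Y[:,2]>.02)&(Y[:,2]<.2)];B.append(Y)
    print("blue",len(Y),Y.min(0),Y.max(0),cv2.minAreaRect(Y[:,:2].astype(np.float32)*1000))
Y=np.vstack(B);print("both",cv2.minAreaRect(Y[:,:2].astype(np.float32)*1000), np.percentile(Y[:,2],[1,50,99]))
E
```

```text
scene pad px [238.43262411 252.86524823] [228 248  22  11 141] med [ 0.47926026 -0.1795643   0.12502642] rect ((479.8473205566406, -182.19688415527344), (39.135433197021484, 40.800418853759766), 83.13621520996094) z pct [0.1230116  0.12502642 0.12682205]
blue 4196 [ 0.45063749 -0.35237657  0.02849891] [ 0.7404355  -0.23435308  0.15075405] ((594.6718139648438, -293.1713562011719), (99.86373138427734, 286.7330017089844), 86.00450134277344)
side pad px [290.45867769 304.95454545] [282 298  18  16 242] med [ 0.47501643 -0.18404481  0.12677862] rect ((475.1590576171875, -182.948974609375), (42.57207107543945, 37.058860778808594), 79.99319458007812) z pct [0.12403707 0.12677862 0.1291458 ]
blue 5774 [ 0.44654617 -0.35506623  0.02272359] [ 0.83339305 -0.15001076  0.15184503] ((648.7470703125, -282.27178955078125), (416.8854675292969, 176.3858642578125), 12.838534355163574)
both ((648.7470703125, -282.27178955078125), (416.8854675292969, 176.3858642578125), 12.838534355163574) [0.03240318 0.07752572 0.14839483]
```

Bin fit and pad agree: yaw is about -4°, origin about (0.6465, -0.297), riser about 21 mm, pad at (0.478, -0.183, 0.126). Next I approach, closed and pointing down.

```bash
cat >> h.py <<'E'
from scipy.spatial.transform import Rotation as R
YAW=np.radians(-4); ex=np.array([np.cos(YAW),np.sin(YAW),0]); ey=np.array([-ex[1],ex[0],0])
PAD=np.array([.478,-.1828,.1258])
def arc(t,dz=0): # fingertip target for lever angle t
    return PAD+ex*.175*(1-np.cos(t))+np.array([0,0,dz-.175*np.sin(t)])
def quats(): 
    return [R.from_matrix(np.c_[s*ex,-s*ey,[0,0,-1]]).as_quat() for s in(1,-1)]
E
python3 - <<'E'
from h import *; from rig import *
print("t",current_clock()); command_gripper(0)
p=np.array(current_eef_pos()); movel((p+[0,0,.07]).tolist())
up=PAD+[0,0,.06]; q0=np.array(current_q())
c=[(np.abs(np.array(s)-q0).max(),q.tolist(),np.round(s,2)) for q in quats() if (s:=inverse_kinematics(up.tolist(),q.tolist())) is not None]
print(c); q=min(c,key=lambda a:a[0])[1]
reach((PAD+[0,0,.12]).tolist(),q); movel(up.tolist())
print("t",current_clock(),current_eef_pos(),current_contact_force(),current_opening())
pic,d=grab_frame("side");cv2.imwrite("pics/side1.png",pic[200:420,200:460].repeat(2,0).repeat(2,1))
E
```

```text
t 0.1
[(np.float64(1.2524100289079774), [0.9993908270190957, -0.03489949670250097, 0.0, -0.0], array([-0.49,  0.11, -0.33,  1.13,  0.  ,  2.72])), (np.float64(1.8891826246818162), [0.03489949670250097, 0.9993908270190957, 0.0, 0.0], array([-0.49,  0.11, -0.33,  1.13,  0.  , -0.42]))]
t 3.8917 [ 0.47805405 -0.18328594  0.18604565] [-1.01809906  0.38000861  0.86788091] -3.343872208851168e-05
```

View pics/side1.png

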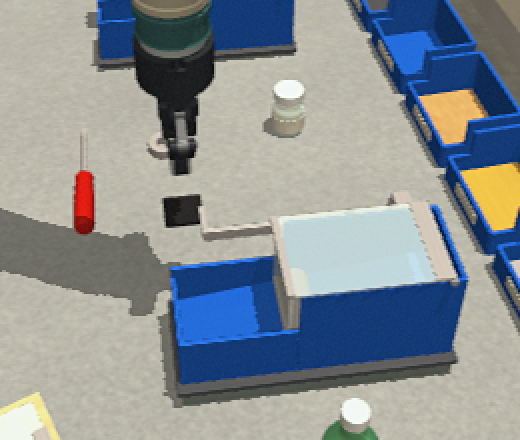

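The closed fingertips (crop 182,165) hang right above the pad (crop 183,210), with nothing in the way. Next I press along the lever's arc, watching the force.

```bash
python3 - <<'E'
from h import *; from rig import *
f0=np.array(current_contact_force())
def F(): return np.array(current_contact_force())-f0
movel(arc(0,.01).tolist(),v=.08); f0=np.array(current_contact_force())
dz=.008
while F()[2]<2 and dz>-.012:
    movel(arc(0,dz).tolist(),v=.03); dz-=.002
print("contact dz",dz+.002,F(),current_clock())
dz+=.002; dz=min(dz+.001,.006)
for t in(.06,.12,.18,.24,.27):
    movel(arc(t,dz).tolist(),v=.04); print(t,F().round(1),round(current_clock(),2))
z=dz
while F()[2]<14 and t<.31:
    t+=.008; movel(arc(t,z+.0).tolist(),v=.03)
print("end",t,F().round(1),current_eef_pos(),current_clock())
dwell(1.0)
for n in("side","scene"):
    pic,d=grab_frame(n);np.save(f"pics/{n}2.npy",d);cv2.imwrite(f"pics/{n}2f.png",pic)
    a=pic[200:420,200:460] if n=="side" else pic[180:400,140:400]
    cv2.imwrite(f"pics/{n}2.png",a.repeat(2,0).repeat(2,1))
print(f0,dz)
E
```

```text
contact dz -0.002 [-0.60811539  1.22555225  3.06870098] 6.2167
0.06 [-1.3  2.   4.5] 6.6
0.12 [-1.6  2.5  5.7] 7.01
0.18 [-1.1  1.5  5.4] 7.42
0.24 [-1.2  1.6  5.6] 7.83
0.27 [-0.4  1.2  5.9] 8.11
end 0.30200000000000005 [-6.   4.  14.5] [ 0.48590495 -0.18353649  0.07479754] 9.1083
[-0.34625575 -0.84178375  0.44883677] -0.001
```

View pics/side2.png

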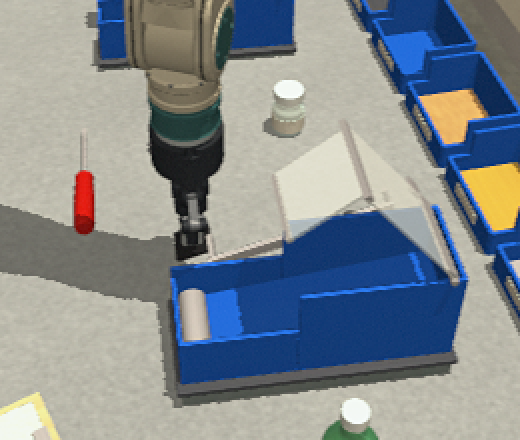

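View pics/scene2.png

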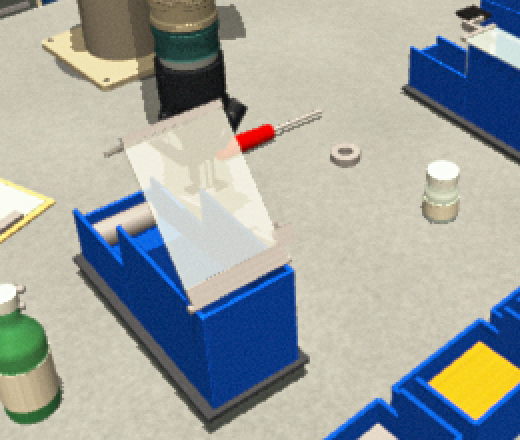

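The lid is wide open, with the lever at its stop. The roller lies against the trough's front wall (side crop 195,315). I'll wait a little longer, check it is still, and then ease the lever up slowly.

```bash
python3 - <<'E'
from h import *; from rig import *
dwell(.7); pic,_=grab_frame("side"); a=cv2.imread("pics/side2f.png")
s=np.s_[340:375,285:325]; print("roller diff",cv2.absdiff(pic,a)[s].mean(), cv2.absdiff(pic,a)[s].max())
for t in(.27,.24,.20,.16,.12,.08,.05,.02,0):
    movel(arc(t,-.001).tolist(),v=.025); print(t,np.round(current_contact_force(),1),round(current_clock(),2))
for dz in(.001,.003,.006,.012): movel(arc(0,dz).tolist(),v=.015)
print(np.round(current_contact_force(),1),current_clock())
movel(arc(0,.1).tolist(),v=.1); dwell(.3)
pic,d=grab_frame("side"); np.save("pics/side3.npy",d);cv2.imwrite("pics/side3.png",pic[200:420,200:460].repeat(2,0).repeat(2,1))
W=world("side",d)[300:311,286:296]; print("pad z",np.median(W[...,2]),current_clock())
E
```

```text
roller diff 1.2557142857142858 11
0.27 [-0.7  0.9  6.1] 11.33
0.24 [-1.7  1.3  6.7] 11.69
0.2 [-1.9  1.3  6.4] 12.12
0.16 [-0.7  0.   6.5] 12.56
0.12 [-1.2  1.1  5.7] 12.99
0.08 [-1.6  0.4  5.5] 13.43
0.05 [-1.7  1.4  6.2] 13.78
0.02 [-0.8  1.2  5.7] 14.14
0 [0.7 0.3 5.8] 14.43
[0.7 0.3 0.4] 15.9
pad z 0.12691187658847702 17.2833
```

View pics/side3.png

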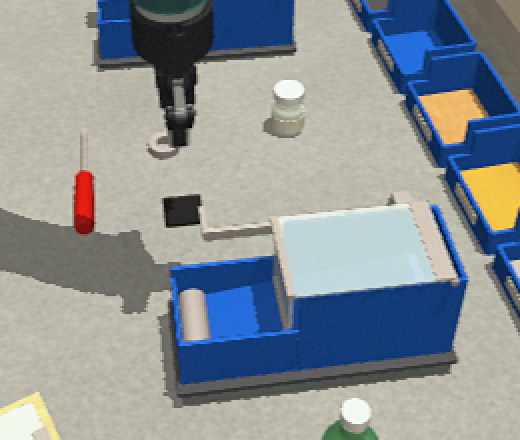

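The lid is shut and the pad is back at its rest height of 0.127 m. The roller lies against the front wall (crop 194,315), and the gripper is clear.

```bash
python3 -c "
from rig import *
print(job_done())"
```

```text
the job is handed in; nothing more can be done
None
```

The job is handed in, at about 17 s of the 38 s allowed: the wide dispenser's roller lies at rest in the trough, its lid was eased shut by the lever, and nothing else looks disturbed in the last camera view; no verdict came back.

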